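Present a copper test plate to the inspection camera

TASK

Lift the copper test plate with the red handle out of the heating block and present it to the inspection camera: handle up, the copper centred at the camera's aim point above the white disc, and the plate leaning so that one broad copper face looks squarely into the tilted lens. Finish while still holding it there, steady in the air; do not bump the camera or its stand, and leave the other plates, the thermometer and the things on the bench where they are.

Things in the scene. Friction and masses are not known exactly. Their poses are not given: they have to be found in the camera images.
- red_handle (a point): Centre of the red plastic handle of the wanted test plate, the place to grip. The handle is a block 16 mm thick (its x) by 34 mm wide (its y) by 46 mm tall (its z, up). It stands on the heating block's top, so this point is 23 mm above that top. Weight 50 to 105 g.
- red_copper (a point): Centre of the copper plate that hangs under the red handle, 53 mm straight below the handle's centre and fixed to it: 4 mm thick (x), 24 mm wide (y), 60 mm tall (z); at the start it is hidden in its slot, its foot 60 mm below the block's top. x is the normal of its broad faces (both faces are alike, either may be shown), z points up towards the handle.
- red_plate: The wanted test plate as a whole, red handle and copper in one rigid piece, 106 mm tall. Origin: centre of the handle's underside (23 mm below the handle's centre), axes as for its copper.
- heater: White and blue dry-block heater, fixed. Aluminium block 180 x 180 mm, top 110 mm above the bench, four slots (9 x 27 mm, 68 mm deep) in a square of 75 mm pitch; any piece may be in any slot, with 1 to 2 mm play. A control box 90 mm high stands on its robot side. Origin: on the bench under the middle of the slots; x away from the robot and parallel to the plates' x, z up.
- stand: Dark steel base plate 300 x 150 x 10 mm with a steel post (350 mm tall, 215 mm out along x) that carries the camera; fixed. Origin: on the bench under the white disc (50 mm across, on the base plate), straight below the aim point. x runs from the disc to the post, z up. The base plate reaches 60 mm from the disc on the side away from the post.
- aim (a point): The camera's aim point in empty air: 240 mm above the bench, straight above the white disc, 140 mm in front of the lens. Its axes are the camera's: x points to the lens (20 degrees above level), y level, z leans 20 degrees from vertical away from the camera. The picture is good with the copper's centre within 20 mm of here and its axes within 10 degrees of these (x either way).
- camera: Grey inspection camera with a black lens barrel 44 mm across, tilted 20 degrees downwards towards the aim point. Origin: centre of the lens's front, 288 mm above the bench; axes as for the aim point. The camera's body, 54 mm square, extends 100 mm behind the lens front along +x. Fixed to the stand.
- blue_plate: Test plate like the wanted one, with a blue handle, in another slot. Leave it. Origin: centre of the handle's underside.
- white_plate: Test plate with a white handle, in another slot. Leave it. Origin: centre of the handle's underside.
- thermometer: Thermometer probe with a round black head 40 mm tall, 32 mm across at its foot and 22 mm above, in another slot. Leave it. Origin: centre of the head's underside.
- beaker: Empty glass beaker, 70 mm across, 90 mm tall, on the robot's left (+y). Leave it. Origin: under its centre.
- jug: White ceramic jug with a handle, 90 mm across, 130 mm tall, on the robot's left (+y). Leave it. Origin: under its centre.
- reagent: Amber glass bottle, 64 mm across, 150 mm tall, on the robot's right (-y). Leave it. Origin: under its centre.
- jar: Glass jar with a green lid, 56 mm across, 70 mm tall, on the robot's right (-y). Leave it. Origin: under its centre.
- timer: Flat white timer, 60 x 75 x 22 mm, on the robot's right (-y). Leave it. Origin: under its centre.
Things that resemble listed ones, but are neither listed nor needed, are in the scene too. Of the things shaped like the red_plate, the red one is meant.

How it is judged:
On the way:
1. the red-handled plate is lifted clear of the heating block, in the fingers (z of red_copper in the frame of heater above 0.155 m and contact force between red_plate and the fingers above 0.5 N and contact force between red_plate and heater below 0.1 N), for 0.2 s.
At the end, for the whole second after the job is handed in: The copper is centred within 20 mm of the aim point and over 215 mm above the bench, its face square to the lens and its long axis along the camera's z within 10 degrees, handle up; only the fingers hold it, still (under 20 mm/s); all else is where it was (within 20 to 25 mm) (distance between red_copper and aim below 0.02 m and angle between the x axis of red_copper and the x axis of aim, either way round below 0.175 rad and angle between the z axis of red_copper and the z axis of aim, either way round below 0.175 rad and angle between red_copper's own z axis and vertical below 0.9 rad and height (world z) of red_copper above 0.215 m and contact force between red_plate and the fingers above 0.5 N and contact force between red_plate and heater below 0.1 N and contact force between red_plate and stand below 0.1 N and linear speed of red_plate below 0.02 m/s and angular speed of red_plate below 0.15 rad/s and distance of each of blue_plate, white_plate, thermometer from where it was at the start of the episode below 0.02 m and distance of each of beaker, jug, reagent, jar, timer from where it was at the start of the episode below 0.025 m); the arm keeps its last pose, push and grip.
It fails at once if the camera or its stand is bumped (contact force between any of the arm, the fingers, red_plate and stand above 2 N).
It fails at once if another plate, the thermometer or a thing on the bench is disturbed (distance of any of blue_plate, white_plate, thermometer from where it was at the start of the episode above 0.02 m or distance of any of beaker, jug, reagent, jar, timer from where it was at the start of the episode above 0.025 m).
It also fails if it takes over 38 s, if anything falls off the work surface, if the arm or the gripper's body presses on something with over 40 N, if the wrist force passes 120 N, or if a joint passes its speed limit or range.

ROBOT

A 7-joint arm with a two-finger parallel gripper is mounted at the origin on the work surface. World frame = base frame: x ahead of the robot, y to its left, z up, the work surface at z = 0. Lengths are in m, angles in rad, forces in N, time in s.
With the tool pointing down it reaches from about 0.35 to 0.9 m from the base axis. Payload 8.1 kg.
Tool frame: the origin (TCP) lies midway between the tips of the shut fingers; the grasp point (between the pads) lies 19 mm behind it; z points along the fingers, y is the direction in which the jaws open and shut (so a half turn about z gives the same grasp; the last joint's range is limited). The gripper opens to 92 mm and grips with 3 to 60 N. Pads are 19 mm wide; open, the fingers measure 130 mm over their backs; the gripper's body (75 mm by 190 mm) begins 47 mm behind the grasp point.
Start: joints at [1.052, 0.434, 0.025, 1.573, -0.012, 1.134, -0.075], TCP at [0.252, -0.572, 0.227] pointing down, gripper open.
Joint ranges: [-2.62, 2.62], [-0.44, 2.09], [-1.27, 1.32], [0.08, 2.57], [-1.32, 4.46], [0.12, 2], [-2.74, 2.74]. Speed limits (rad/s): [2.22, 2.22, 3.01, 3.01, 3.14, 3.14, 3.14].

INTERFACE

Orientations are given as a rotation vector (axis times angle).
In Python, from cell import arm gives the robot as it stands. The module is installed in compiled form; this text tells all that it offers.
- The arm moves only by the tool jog_arm, never from a script. Its argument "increments" is a list of rows, each an object with "slide": the shift along the tool's x, y, z in mm, a list of three; "roll": the turn about the tool's z in rad; "gripper": the opening, from 0 (shut) to 1 (fully open). In form: [{"slide": [x, y, z], "roll": roll, "gripper": gripper}, ...]. A call has exactly 10 rows; each row is the pose to reach, as a shift and turn from the pose commanded when the call began, along the tool's axes at that moment; what a row does not reach only later rows make up. A row lasts 1/12 s, in which the tool goes at most 41.7 mm and 7.16 degrees, less where a joint would pass 70% of its speed; a pose out of reach is approached as far as the arm can. A call with a gripper value outside its range is refused whole. The fingers move at their own pace and stop on an object; "newtons" is the grip in N (left out, the last holds). Time passes only in rows, so rows that repeat a pose let the fingers close, or fill a call up. It gives the time, the measured TCP pose, the force and the opening at its end, in the units of the state.
- arm.observe(): the state, without advancing time (a new reading comes with each control period).
- arm.get_image(name): name is "side" or "top"; returns a dict with "frame" (400x640x3 uint8, blue, green, red), "depth" (400x640 float32, m along the optical axis (not along the pixel's ray), 0 where there is no reading), "intrinsics" (3x3 intrinsics, pixels), "R" (3x3) and "t" (3): a world point X has camera coordinates R X + t. Camera axes: x right, y down, z forward; pixel columns grow to the right and rows downward; lengths in m; the calibration is good to about 2 mm. A picture is of the moment at which its call begins.
- arm.sign_off(): hands the job in, once; it reports no verdict.
The state is a dict: "clock": time; "joints": joint angles; "dq": joint speeds; "joint_efforts": joint torques, N m; "position": TCP position; "ee_rot": TCP orientation; "force": force on the tool from outside, world axes, zero at the start; "ft_torque": the same for the moment, N m; "width": opening from 0.0 (shut) to 1.0 (fully open).
Only numpy, scipy, OpenCV 4.12 (cv2) and the standard library are available. Lean on these libraries where they do the work, as an engineer would, in place of code of your own. Each camera call takes 0.05 s, during which the arm holds its last target.

## Working session

There is one attempt and no reset: what is moved stays moved. The work goes in short steps, Python scripts to look and compute and a tool call to move; the robot and the scene stay as the last step left them, time stands still between calls to the robot, and variables do not carry over. Pictures are saved under pics/ and viewed, and the job is handed in when it is done.

Besides the shell and the picture viewer there is one more tool, called by a JSON object that holds its "name" and its "arguments", one argument or row to a line. jog_arm: Moves the arm, as the interface text tells. Its arguments: {"type":"object","properties":{"increments":{"type":"array"},"newtons":{"type":"number"}},"required":["increments"]}

```bash
mkdir -p pics && cat > h.py <<'E'
import numpy as np,cv2
from cell import arm
def grab(n,tag):
    im=arm.get_image(n); np.savez(f'{tag}_{n}.npz',**im); cv2.imwrite(f'pics/{tag}_{n}.png',im['frame']); return im
def pts(im):
    K=im['intrinsics'];d=im['depth'];v,u=np.indices(d.shape)
    P=np.stack([(u-K[0,2])/K[0,0]*d,(v-K[1,2])/K[1,1]*d,d],-1)
    return (P-im['t'])@im['R']
E
python3 - <<'E'
from h import *
for n in('side','top'):
    im=grab(n,'a'); print(n,im['R'],im['t'],im['intrinsics'][0],-im['R'].T@im['t'])
s=arm.observe(); print(s)
E
```

```text
side [[-0.90754109 -0.41965179 -0.01617265]
 [-0.30361498  0.68223168 -0.66511493]
 [ 0.29015017 -0.59870887 -0.74656585]] [0.50498565 0.27928738 1.33873654] [442.00223974   0.         314.09628648] [0.15465643 0.82289288 1.19338014]
top [[-0.01872899 -0.99980831 -0.00570749]
 [-0.98339734  0.01945151 -0.18041983]
 [ 0.18049627  0.00223365 -0.98357313]] [0.01327869 0.56722646 1.85817498] [489.30635772   0.         323.56917296] [ 2.22664037e-01 -1.90778575e-03  1.93006568e+00]
{'clock': 0.1, 'joints': array([ 1.05239843,  0.43517891,  0.02496882,  1.57401461, -0.01164419,
        1.13398265, -0.07508001]), 'dq': array([-2.99575436e-04, -4.84475440e-04,  1.55840900e-03, -2.03507085e-03,
        1.01517910e-03,  6.85537219e-05, -2.49464317e-04]), 'joint_efforts': array([ 1.94268374e-03, -6.69131470e+01,  9.87399481e-01, -3.15149081e+01,
       -6.05191151e-02,  3.73780949e-02, -1.24685832e-05]), 'position': array([ 0.25223109, -0.57133909,  0.22600418]), 'ee_rot': array([-3.07260809e+00, -6.48054674e-01,  6.02719059e-04]), 'force': array([-0.02685182,  0.26174824, -0.54911536]), 'ft_torque': array([-0.03066372,  0.03183962,  0.04757818]), 'width': 1.0033849014215408}
```

View pics/a_side.png

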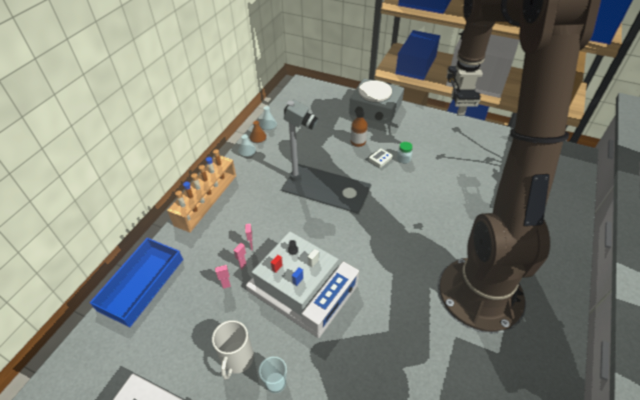

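View pics/a_top.png

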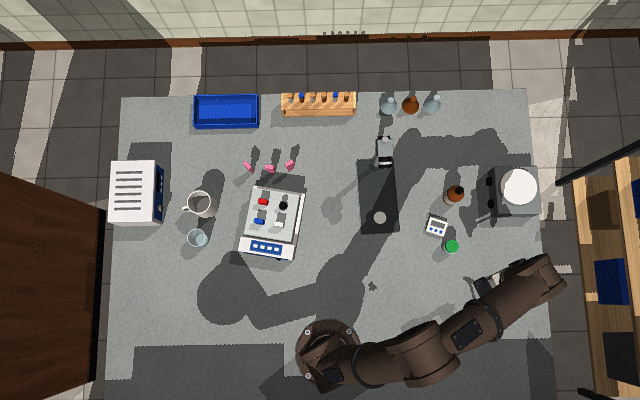

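The top view shows the red handle at about (262,201), black thermometer (283,205), blue (259,221), white (279,225) and the white disc (380,218). Next I'll measure them.

```bash
python3 - <<'E'
from h import *
for n in('side','top'):
    im=dict(np.load(f'a_{n}.npz')); P=pts(im); hsv=cv2.cvtColor(im['frame'],cv2.COLOR_BGR2HSV); H,S,V=cv2.split(hsv)
    ok=im['depth']>0
    reg=(P[...,0]>.3)&(P[...,0]<.85)&(P[...,1]>0)&(P[...,1]<.5)
    def rep(m,name):
        k,l,st,c=cv2.connectedComponentsWithStats(m.astype(np.uint8))
        for i in range(1,k):
            if st[i,4]>=12:
                q=P[l==i]; print(n,name,st[i],np.round(c[i]),'med',np.median(q,0).round(4),'lo',np.percentile(q,5,0).round(3),'hi',np.percentile(q,95,0).round(3))
    rep(ok&reg&((H<8)|(H>172))&(S>170),'red')
    rep(ok&reg&(H>105)&(H<130)&(S>140)&(P[...,2]>.115),'blue')
    rep(ok&reg&(P[...,2]>.13)&(P[...,2]<.2),'tall')
    q=ok&reg&(abs(P[...,2]-.11)<.006)
    rep(q,'blocktop')
    pl=q&(P[...,0]>.35); xy=P[pl][:,:2].astype(np.float32)
    print('rect',cv2.minAreaRect(xy), np.median(P[pl][:,2]))
    # disc: bright, low
    reg=(P[...,0]>.3)&(P[...,0]<.95)&(P[...,1]<0.0)&(P[...,1]>-.4)
    rep(ok&reg&(V>125)&(S<60)&(P[...,2]<.03)&(P[...,2]>.004),'disc')
    rep(ok&reg&(V<85)&(P[...,2]<.025)&(P[...,2]>.004),'base')
    b=ok&reg&(V<100)&(P[...,2]<.02)&(P[...,2]>.006)
    rep(ok&(P[...,0]>.3)&(P[...,0]<.95)&(P[...,1]<-.05)&(P[...,1]>-.3)&(P[...,2]>.06)&(P[...,2]<.45),'cam')
    x0=(170,230) if n=='top' else (200,290)
    crop={'top':(230,150,180,130),'side':(230,90,160,240)}[n]
    x,y,w,h=crop; f=2.4 if n=='side' else 4.4
    cv2.imwrite(f'pics/a_{n}_crop.png',cv2.resize(im['frame'][y:y+h,x:x+w],None,fx=f,fy=f,interpolation=cv2.INTER_CUBIC))
E
```

```text
side red [272 256   9  14  83] [277. 262.] med [0.5588 0.239  0.1517] lo [0.554 0.226 0.128] hi [0.568 0.251 0.158]
side blue [293 268   9  16  93] [298. 275.] med [0.4855 0.2537 0.1525] lo [0.481 0.238 0.126] hi [0.495 0.265 0.157]
side tall [289 240   8  10  67] [293. 244.] med [0.5472 0.1641 0.1464] lo [0.539 0.153 0.131] hi [0.558 0.172 0.151]
side tall [308 249  11  15 110] [313. 256.] med [0.4728 0.1799 0.1522] lo [0.466 0.162 0.131] hi [0.484 0.192 0.157]
side tall [271 254  12  16 110] [276. 261.] med [0.5603 0.2385 0.1517] lo [0.554 0.221 0.134] hi [0.571 0.252 0.158]
side tall [292 267  12  15 114] [298. 274.] med [0.487  0.2524 0.1524] lo [0.479 0.235 0.134] hi [0.497 0.265 0.157]
side blocktop [246 224   5   6  17] [247. 226.] med [0.7232 0.136  0.106 ] lo [0.713 0.128 0.104] hi [0.731 0.143 0.109]
side blocktop [ 252  232   87   74 2758] [296. 268.] med [0.5165 0.2137 0.1091] lo [0.435 0.123 0.106] hi [0.602 0.291 0.113]
side blocktop [234 243  10  10  32] [239. 248.] med [0.7047 0.2183 0.1057] lo [0.698 0.202 0.105] hi [0.712 0.232 0.109]
side blocktop [215 265  12   7 
[... 6087 characters left out ...]
589 -0.3831  0.0058] lo [ 0.351 -0.399  0.004] hi [ 0.367 -0.37   0.012]
top disc [413 262   9   9  15] [418. 265.] med [ 0.3238 -0.3616  0.006 ] lo [ 0.308 -0.373  0.004] hi [ 0.336 -0.344  0.009]
top disc [391 267   8   5  13] [395. 269.] med [ 0.31   -0.2704  0.0056] lo [ 0.305 -0.28   0.005] hi [ 0.318 -0.257  0.013]
top base [ 357  158   43   77 2181] [377. 197.] med [ 0.5979 -0.2099  0.0107] lo [ 0.466 -0.282  0.005] hi [ 0.722 -0.145  0.019]
top cam [335 107  21   4  38] [347. 108.] med [ 0.9473 -0.0982  0.0818] lo [ 0.944 -0.13   0.064] hi [ 0.95  -0.054  0.091]
top cam [374 136  20  33 519] [384. 152.] med [ 0.695  -0.2057  0.3307] lo [ 0.646 -0.23   0.151] hi [ 0.737 -0.182  0.348]
```

View pics/a_top_crop.png

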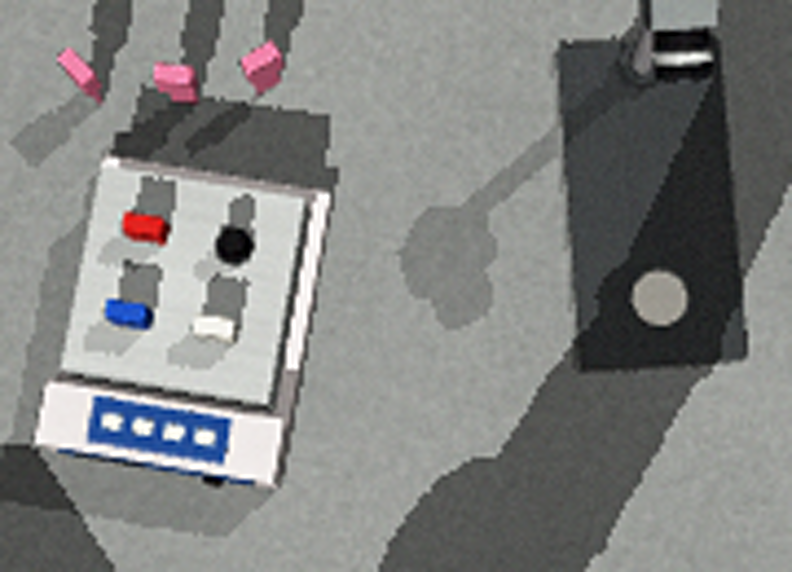

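```bash
python3 - <<'E'
from h import *
def cast(im,uv,z):
    K=im['intrinsics'];uv=np.atleast_2d(uv).astype(float)
    d=np.c_[(uv-K[:2,2])/[K[0,0],K[1,1]],np.ones(len(uv))]@im['R']; c=-im['R'].T@im['t']
    return (c+d*((z-c[2])/d[:,2])[:,None])[:,:2]
for n in('side','top'):
    im=dict(np.load(f'a_{n}.npz')); P=pts(im); H,S,V=cv2.split(cv2.cvtColor(im['frame'],cv2.COLOR_BGR2HSV)); ok=im['depth']>0
    X,Y,Z=P[...,0],P[...,1],P[...,2]
    def big(m):
        k,l,st,c=cv2.connectedComponentsWithStats(m.astype(np.uint8)); return l==1+np.argmax(st[1:,4])
    b=big(ok&(abs(Z-.11)<.007)&(X>.35)&(X<.65)&(Y>.05)&(Y<.35)&(S<90))
    v,u=np.nonzero(b); r=cv2.minAreaRect(cast(im,np.c_[u,v],.11).astype(np.float32)); print(n,'block',r)
    for nm,cx in(('red',(.562,.23)),('blue',(.488,.243)),('white',(.475,.17)),('therm',(.548,.157))):
        zt=.151 if nm=='therm' else .156
        m=ok&(abs(X-cx[0])<.03)&(abs(Y-cx[1])<.035)&(Z>zt-.005)
        v,u=np.nonzero(m); w=cast(im,np.c_[u,v],zt); print(nm,len(u),w.mean(0).round(4),cv2.minAreaRect(w.astype(np.float32)))
    m=big(ok&(V>125)&(S<60)&(Z<.03)&(abs(X-.515)<.04)&(abs(Y+.215)<.04))
    v,u=np.nonzero(m); w=cast(im,np.c_[u,v],.01); print('disc',w.mean(0).round(4),cv2.minEnclosingCircle(w.astype(np.float32)))
    m=ok&(V<100)&(Z<.02)&(Z>.004)&(X>.43)&(X<.75)&(Y<-.12)&(Y>-.3)
    m=cv2.morphologyEx(m.astype(np.uint8),cv2.MORPH_OPEN,np.ones((3,3)))>0
    v,u=np.nonzero(m); w=cast(im,np.c_[u,v],.01); print('base',cv2.minAreaRect(w.astype(np.float32)))
    m=ok&(X>.6)&(X<.8)&(Y<-.14)&(Y>-.25)&(Z>.26)&(Z<.4)
    q=P[m]; e,vec=np.linalg.eigh(np.cov(q.T)); print('camPCA',q.mean(0),vec[:,2])
    m=ok&(X>.55)&(X<.85)&(Y<-.12)&(Y>-.27)&(Z>.05)&(Z<.22); q=P[m]; print('post',len(q),np.median(q,0) if len(q) else '')
E
```

```text
side block ((0.5183038115501404, 0.20722271502017975), (0.18347693979740143, 0.18254178762435913), 79.29434967041016)
red 59 [0.5619 0.236 ] ((0.5611552596092224, 0.23694242537021637), (0.0347401462495327, 0.017810698598623276), 76.81867218017578)
blue 65 [0.4885 0.2502] ((0.4880121946334839, 0.2499498873949051), (0.03327115625143051, 0.01697533018887043), 75.05079650878906)
white 61 [0.4747 0.1775] ((0.47427061200141907, 0.17729374766349792), (0.035273946821689606, 0.017003264278173447), 79.50106811523438)
therm 36 [0.5477 0.1626] ((0.5472718477249146, 0.16254569590091705), (0.01995171047747135, 0.020913241431117058), 75.92105865478516)
disc [ 0.5145 -0.2127] ((0.5146135687828064, -0.21267125010490417), 0.023801486939191818)
base ((0.6006780862808228, -0.20615658164024353), (0.2978343069553375, 0.1507338434457779), 2.182406425476074)
camPCA [ 0.69337911 -0.19257157  0.31720109] [-0.92824921 -0.06487379 -0.36625781]
post 222 [ 0.72247163 -0.19621541  0.14031664]
top block ((0.519795835018158, 0.1993938833475113), (0.18047840893268585, 0.1802079826593399), 79.3053970336914)
red 37 [0.5628 0.2295] ((0.5633390545845032, 0.22930532693862915), (0.032398056238889694, 0.015883924439549446), 80.61862182617188)
blue 33 [0.4898 0.2436] ((0.48961561918258667, 0.2439151406288147), (0.03035655803978443, 0.015156840905547142), 79.37641143798828)
white 32 [0.4758 0.17  ] ((0.4763626158237457, 0.1700332760810852), (0.030241280794143677, 0.015137395821511745), 79.37577056884766)
therm 23 [0.5491 0.1562] ((0.5481049418449402, 0.15771102905273438), (0.018495405092835426, 0.018903616815805435), 89.76305389404297)
disc [ 0.5145 -0.2181] ((0.5147019624710083, -0.2181762307882309), 0.02372080646455288)
base ((0.6022883653640747, -0.21354864537715912), (0.29582327604293823, 0.14984461665153503), 2.491947889328003)
camPCA [ 0.69249577 -0.20676563  0.32837115] [-0.91371887 -0.04147915 -0.40422433]
post 33 [ 0.71980078 -0.20112859  0.10105761]
```

```bash
cat >> h.py <<'E'
from scipy.spatial.transform import Rotation as Ro
def rel(target):
    s=arm.observe(); R=Ro.from_rotvec(s['ee_rot']).as_matrix()
    xa=np.degrees(np.arctan2(R[1,0],R[0,0])); 
    print('t',round(s['clock'],2),'pos',s['position'].round(4),'x-yaw',xa.round(2),'zaxis',R[:,2].round(3),'slide mm',(R.T@(np.array(target)-s['position'])*1000).round(1),'F',s['force'].round(2),'w',round(s['width'],3))
    return s
E
python3 -c "
from h import *
rel((.5624,.2328,.30));rel((.40,-.1,.40))"
```

```text
t 0.1 pos [ 0.2522 -0.5713  0.226 ] x-yaw 23.82 zaxis [-0.001  0.001 -1.   ] slide mm [ 608.5 -610.5  -73.2] F [-0.03  0.26 -0.55] w 1.003
t 0.1 pos [ 0.2522 -0.5713  0.226 ] x-yaw 23.82 zaxis [-0.001  0.001 -1.   ] slide mm [ 325.5 -371.8 -173.5] F [-0.03  0.26 -0.55] w 1.003
```

{"name": "jog_arm", "arguments": {
  "increments": [
    {"slide": [0,0,-42],"roll": 0.1,"gripper": 0.6},
    {"slide": [0,0,-84],"roll": 0.2,"gripper": 0.6},
    {"slide": [0,0,-126],"roll": 0.3,"gripper": 0.6},
    {"slide": [0,0,-170],"roll": 0.4,"gripper": 0.6},
    {"slide": [325,-372,-173],"roll": 0.5,"gripper": 0.6},
    {"slide": [325,-372,-173],"roll": 0.6,"gripper": 0.6},
    {"slide": [325,-372,-173],"roll": 0.6,"gripper": 0.6},
    {"slide": [325,-372,-173],"roll": 0.6,"gripper": 0.6},
    {"slide": [325,-372,-173],"roll": 0.6,"gripper": 0.6},
    {"slide": [325,-372,-173],"roll": 0.6,"gripper": 0.6}
  ]
}}

```text
clock: 0.93
position: [0.3268, -0.331, 0.3964]
ee_rot: [3.128, -0.289, -0.001]
force: [1.0, -0.6, 0.2]
width: 0.602
```

```bash
python3 -c "
from h import *
rel((.5624,.2328,.30));rel((.40,-.1,.40))"
```

```text
t 0.93 pos [ 0.3268 -0.331   0.3964] x-yaw -10.56 zaxis [-0. -0. -1.] slide mm [ 128.3 -597.4   96.3] F [ 0.96 -0.65  0.2 ] w 0.602
t 0.93 pos [ 0.3268 -0.331   0.3964] x-yaw -10.56 zaxis [-0. -0. -1.] slide mm [  29.6 -240.5   -3.7] F [ 0.96 -0.65  0.2 ] w 0.602
```

{"name": "jog_arm", "arguments": {
  "increments": [
    {"slide": [128,-597,96],"roll": 0,"gripper": 0.6},
    {"slide": [128,-597,96],"roll": 0,"gripper": 0.6},
    {"slide": [128,-597,96],"roll": 0,"gripper": 0.6},
    {"slide": [128,-597,96],"roll": 0,"gripper": 0.6},
    {"slide": [128,-597,96],"roll": 0,"gripper": 0.6},
    {"slide": [128,-597,96],"roll": 0,"gripper": 0.6},
    {"slide": [128,-597,96],"roll": 0,"gripper": 0.6},
    {"slide": [128,-597,96],"roll": 0,"gripper": 0.6},
    {"slide": [128,-597,96],"roll": 0,"gripper": 0.6},
    {"slide": [128,-597,96],"roll": 0,"gripper": 0.6}
  ]
}}

```text
clock: 1.77
position: [0.4856, 0.0486, 0.3315]
ee_rot: [3.128, -0.29, -0.0]
force: [0.7, 0.2, -0.2]
width: 0.6
```

```bash
python3 -c "
from h import *
rel((.5624,.2328,.25))"
```

```text
t 1.77 pos [0.4856 0.0486 0.3315] x-yaw -10.58 zaxis [-0. -0. -1.] slide mm [  41.7 -195.2   81.5] F [ 0.68  0.22 -0.23] w 0.6
```

{"name": "jog_arm", "arguments": {
  "increments": [
    {"slide": [42,-195,82],"roll": 0,"gripper": 0.6},
    {"slide": [42,-195,82],"roll": 0,"gripper": 0.6},
    {"slide": [42,-195,82],"roll": 0,"gripper": 0.6},
    {"slide": [42,-195,82],"roll": 0,"gripper": 0.6},
    {"slide": [42,-195,82],"roll": 0,"gripper": 0.6},
    {"slide": [42,-195,82],"roll": 0,"gripper": 0.6},
    {"slide": [42,-195,82],"roll": 0,"gripper": 0.6},
    {"slide": [42,-195,82],"roll": 0,"gripper": 0.6},
    {"slide": [42,-195,82],"roll": 0,"gripper": 0.6},
    {"slide": [42,-195,82],"roll": 0,"gripper": 0.6}
  ]
}}

```text
clock: 2.6
position: [0.5628, 0.229, 0.2507]
ee_rot: [3.127, -0.292, 0.002]
force: [0.2, 0.1, 0.6]
width: 0.602
```

```bash
python3 - <<'E'
from h import *
s=rel((.5624,.2328,.152))
for n in('side','top'):
    im=grab(n,'b')
    c=im['R']@s['position']+im['t']; uv=im['intrinsics']@c; uv=uv[:2]/uv[2]; print(n,'tcp px',uv, 'z',c[2])
    x,y=(int(uv[0])-60,int(uv[1])-60); print(x,y)
    f=im['frame'].copy(); f=cv2.resize(f[y:y+130,x:x+130],None,fx=4.5,fy=4.5,interpolation=cv2.INTER_CUBIC); p=((uv-[x,y])*4.5+2).astype(int); cv2.circle(f,tuple(map(int,p)),4,(0,255,0),1); cv2.imwrite(f'pics/b_{n}_crop.png',f)
E
```

```text
t 2.6 pos [0.5628 0.229  0.2507] x-yaw -10.68 zaxis [ 0.001 -0.001 -1.   ] slide mm [-1.2 -3.7 98.7] F [0.18 0.07 0.58] w 0.602
side tcp px [274.33487043 237.10818365] z 1.1777683894086264
214 177
top tcp px [258.55905894 195.68679841] z 1.713724389654732
198 135
```

View pics/b_side_crop.png

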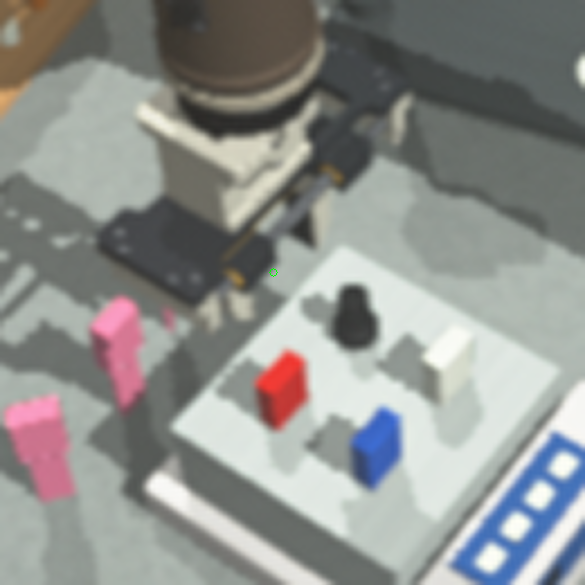

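View pics/b_top_crop.png

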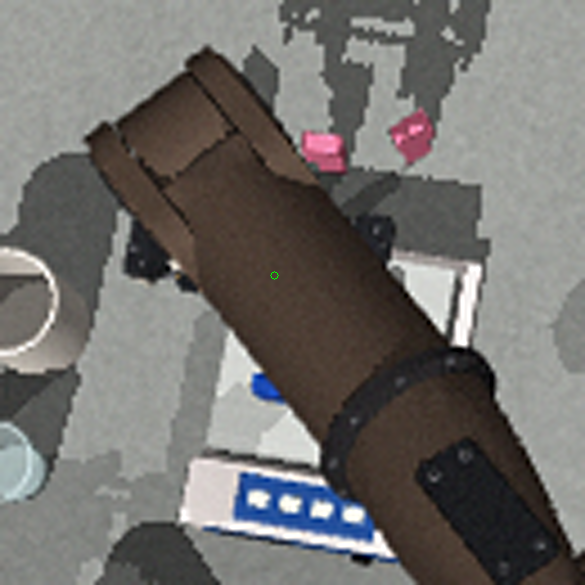

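{"name": "jog_arm", "arguments": {
  "increments": [
    {"slide": [-1,-4,20],"roll": 0,"gripper": 0.6},
    {"slide": [-1,-4,40],"roll": 0,"gripper": 0.6},
    {"slide": [-1,-4,60],"roll": 0,"gripper": 0.6},
    {"slide": [-1,-4,75],"roll": 0,"gripper": 0.6},
    {"slide": [-1,-4,90],"roll": 0,"gripper": 0.6},
    {"slide": [-1,-4,105],"roll": 0,"gripper": 0.6},
    {"slide": [-1,-4,120],"roll": 0,"gripper": 0.6},
    {"slide": [-1,-4,132],"roll": 0,"gripper": 0.6},
    {"slide": [-1,-4,132],"roll": 0,"gripper": 0.6},
    {"slide": [-1,-4,132],"roll": 0,"gripper": 0.6}
  ]
}}

```text
clock: 3.53
position: [0.5621, 0.2343, 0.1179]
ee_rot: [3.128, -0.29, -0.001]
force: [-0.1, -0.3, 0.9]
width: 0.599
```

```bash
python3 - <<'E'
from h import *
s=rel((.5624,.2328,.118))
im=grab('side','c')
f=im['frame'][190:310,214:350]; cv2.imwrite('pics/c_side_crop.png',cv2.resize(f,None,fx=4.8,fy=4.8,interpolation=cv2.INTER_CUBIC))
E
```

```text
t 3.53 pos [0.5621 0.2343 0.1179] x-yaw -10.59 zaxis [-0. -0. -1.] slide mm [ 0.5  1.4 -0.1] F [-0.12 -0.33  0.93] w 0.599
```

View pics/c_side_crop.png

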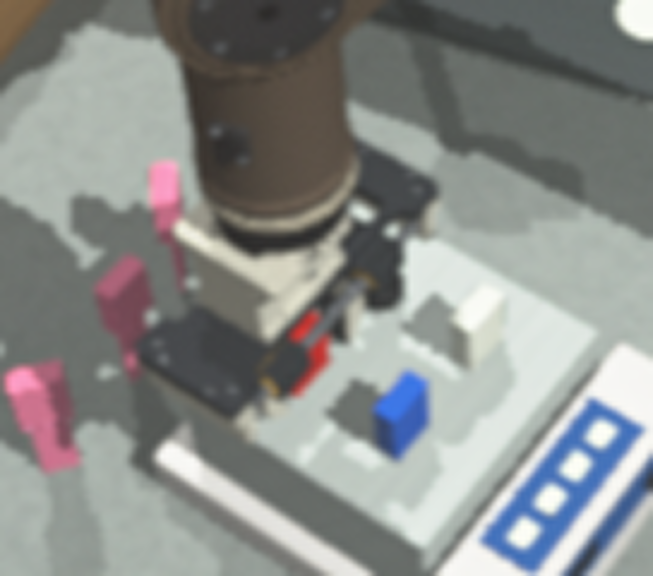

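The red handle sits between the fingers, at crop position (310,350). I'll close them.

{"name": "jog_arm", "arguments": {
  "increments": [
    {"slide": [0,0,0],"roll": 0,"gripper": 0.3},
    {"slide": [0,0,0],"roll": 0,"gripper": 0.3},
    {"slide": [0,0,0],"roll": 0,"gripper": 0.3},
    {"slide": [0,0,0],"roll": 0,"gripper": 0.3},
    {"slide": [0,0,0],"roll": 0,"gripper": 0.3},
    {"slide": [0,0,0],"roll": 0,"gripper": 0.3},
    {"slide": [0,0,0],"roll": 0,"gripper": 0.3},
    {"slide": [0,0,0],"roll": 0,"gripper": 0.3},
    {"slide": [0,0,0],"roll": 0,"gripper": 0.3},
    {"slide": [0,0,0],"roll": 0,"gripper": 0.3}
  ],
  "newtons": 10
}}

```text
clock: 4.42
position: [0.5625, 0.2349, 0.1184]
ee_rot: [-3.128, 0.289, -0.001]
force: [-0.3, -1.1, 6.0]
width: 0.369
```

```bash
python3 - <<'E'
from h import *
s=rel((.5624,.2328,.118)); print(s['ft_torque'])
E
```

```text
t 4.42 pos [0.5625 0.2349 0.1184] x-yaw -10.56 zaxis [ 0.001  0.    -1.   ] slide mm [0.3 2.1 0.4] F [-0.29 -1.12  6.03] w 0.369
[-0.19611151  0.26818215 -0.01063027]
```

{"name": "jog_arm", "arguments": {
  "increments": [
    {"slide": [0,0,-6],"roll": 0,"gripper": 0.3},
    {"slide": [0,0,-12],"roll": 0,"gripper": 0.3},
    {"slide": [0,0,-18],"roll": 0,"gripper": 0.3},
    {"slide": [0,0,-24],"roll": 0,"gripper": 0.3},
    {"slide": [0,0,-30],"roll": 0,"gripper": 0.3},
    {"slide": [0,0,-36],"roll": 0,"gripper": 0.3},
    {"slide": [0,0,-42],"roll": 0,"gripper": 0.3},
    {"slide": [0,0,-47],"roll": 0,"gripper": 0.3},
    {"slide": [0,0,-50],"roll": 0,"gripper": 0.3},
    {"slide": [0,0,-50],"roll": 0,"gripper": 0.3}
  ],
  "newtons": 15
}}

```text
clock: 5.25
position: [0.5625, 0.235, 0.1687]
ee_rot: [-3.128, 0.289, -0.001]
force: [0.3, -0.7, -0.7]
width: 0.369
```

```bash
python3 - <<'E'
from h import *
s=rel((.5624,.2328,.168)); print(s['ft_torque'])
im=grab('side','d')
f=im['frame'][190:310,214:350]; cv2.imwrite('pics/d_side_crop.png',cv2.resize(f,None,fx=4.8,fy=4.8,interpolation=cv2.INTER_CUBIC))
E
```

```text
t 5.25 pos [0.5625 0.235  0.1687] x-yaw -10.56 zaxis [ 0.001  0.    -1.   ] slide mm [0.3 2.2 0.7] F [ 0.28 -0.72 -0.69] w 0.369
[0.07383935 0.012604   0.01283047]
```

View pics/d_side_crop.png

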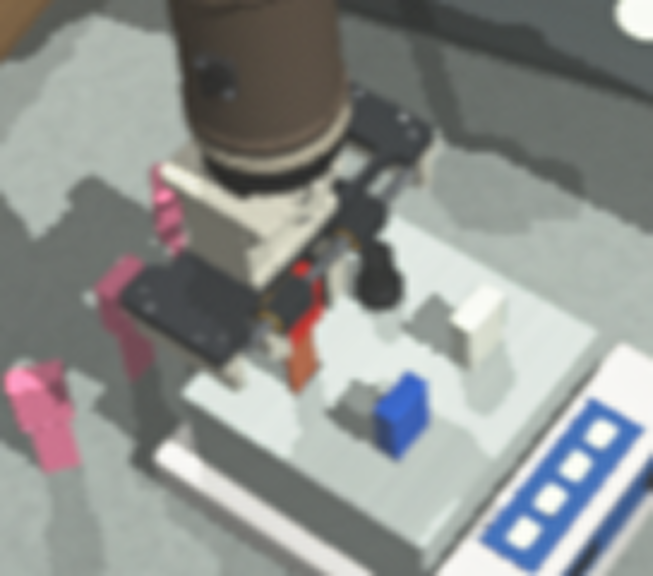

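The copper (crop 303,365) is lifted to near the slot mouth. With a light grip I'll now move back so the slot edge leans the plate.

{"name": "jog_arm", "arguments": {
  "increments": [
    {"slide": [0,0,0],"roll": 0,"gripper": 0.3},
    {"slide": [-4,0,0],"roll": 0,"gripper": 0.3},
    {"slide": [-8,0,0],"roll": 0,"gripper": 0.3},
    {"slide": [-12,0,0],"roll": 0,"gripper": 0.3},
    {"slide": [-16,0,0],"roll": 0,"gripper": 0.3},
    {"slide": [-20,0,0],"roll": 0,"gripper": 0.3},
    {"slide": [-24,0,0],"roll": 0,"gripper": 0.3},
    {"slide": [-28,0,0],"roll": 0,"gripper": 0.3},
    {"slide": [-31,0,0],"roll": 0,"gripper": 0.3},
    {"slide": [-31,0,0],"roll": 0,"gripper": 0.3}
  ],
  "newtons": 6
}}

```text
clock: 6.13
position: [0.5309, 0.2408, 0.168]
ee_rot: [3.128, -0.288, -0.0]
force: [0.5, -0.4, -0.4]
width: 0.366
```

```bash
python3 - <<'E'
from h import *
s=rel((.5624,.2328,.168)); print(s['ft_torque'])
im=grab('side','e')
f=im['frame'][190:310,214:350]; cv2.imwrite('pics/e_side_crop.png',cv2.resize(f,None,fx=4.8,fy=4.8,interpolation=cv2.INTER_CUBIC))
E
```

```text
t 6.13 pos [0.5309 0.2408 0.168 ] x-yaw -10.52 zaxis [-0. -0. -1.] slide mm [32.4  2.1 -0. ] F [ 0.54 -0.37 -0.37] w 0.366
[ 0.06118335 -0.00353537 -0.02898823]
```

View pics/e_side_crop.png

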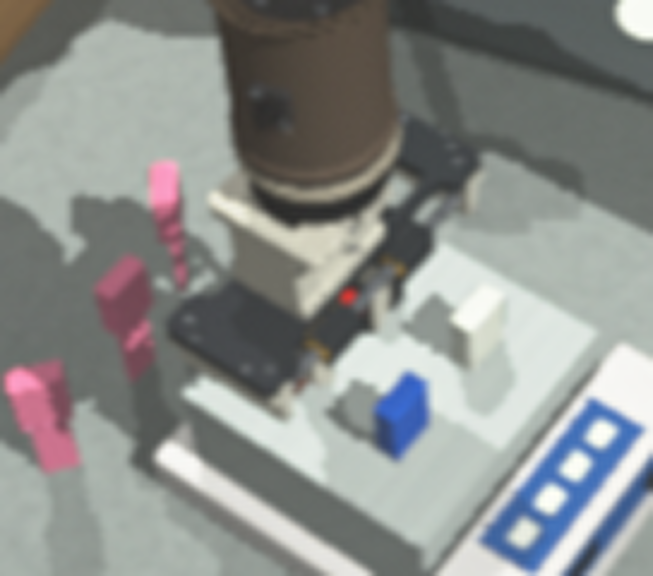

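{"name": "jog_arm", "arguments": {
  "increments": [
    {"slide": [0,0,0],"roll": 0,"gripper": 0.3},
    {"slide": [0,0,0],"roll": 0,"gripper": 0.3},
    {"slide": [0,0,0],"roll": 0,"gripper": 0.3},
    {"slide": [0,0,-10],"roll": 0,"gripper": 0.3},
    {"slide": [0,0,-20],"roll": 0,"gripper": 0.3},
    {"slide": [0,0,-40],"roll": 0,"gripper": 0.3},
    {"slide": [0,0,-60],"roll": 0,"gripper": 0.3},
    {"slide": [0,0,-80],"roll": 0,"gripper": 0.3},
    {"slide": [0,0,-105],"roll": 0,"gripper": 0.3},
    {"slide": [0,0,-130],"roll": 0,"gripper": 0.3}
  ],
  "newtons": 30
}}

```text
clock: 7.02
position: [0.5316, 0.2406, 0.3002]
ee_rot: [-3.128, 0.289, -0.001]
force: [0.9, 1.0, -0.8]
width: 0.368
```

```bash
python3 - <<'E'
from h import *
s=rel((.505,-.215,.275)); print(s['ft_torque'])
im=grab('side','f')
f=im['frame'][150:290,204:350]; cv2.imwrite('pics/f_side_crop.png',cv2.resize(f,None,fx=4.2,fy=4.2,interpolation=cv2.INTER_CUBIC))
E
```

```text
t 7.02 pos [0.5316 0.2406 0.3002] x-yaw -10.55 zaxis [ 0.001  0.    -1.   ] slide mm [ 57.3 452.7  24.9] F [ 0.9   0.99 -0.76] w 0.368
[ 0.04536062 -0.02544197  0.03725241]
```

View pics/f_side_crop.png

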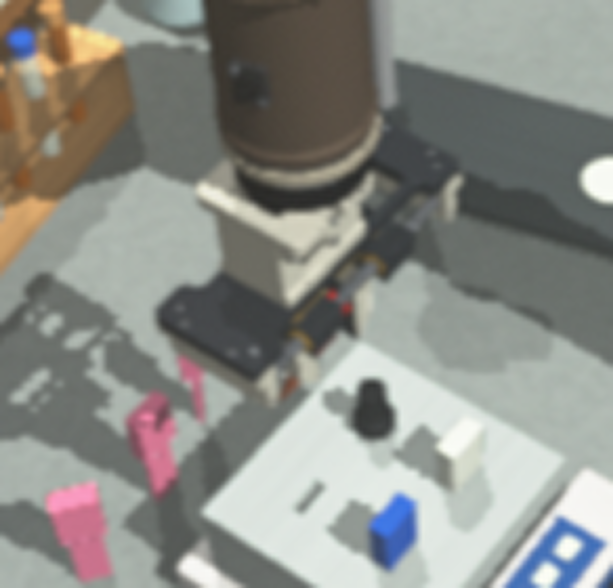

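```bash
python3 - <<'E'
from h import *
s=rel((.50,.02,.35)); print(s['joints'].round(2))
E
```

```text
t 7.07 pos [0.5333 0.2419 0.3057] x-yaw -10.55 zaxis [ 0.007  0.004 -1.   ] slide mm [  8.2 224.1 -45.4] F [1.82 1.1  4.57] w 0.37
[-0.18  0.36 -0.47  1.53  0.17  1.29 -2.42]
```

{"name": "jog_arm", "arguments": {
  "increments": [
    {"slide": [2,30,-20],"roll": -0.1,"gripper": 0.3},
    {"slide": [4,60,-40],"roll": -0.2,"gripper": 0.3},
    {"slide": [6,90,-45],"roll": -0.3,"gripper": 0.3},
    {"slide": [8,120,-45],"roll": -0.4,"gripper": 0.3},
    {"slide": [8,150,-45],"roll": -0.5,"gripper": 0.3},
    {"slide": [8,175,-45],"roll": -0.6,"gripper": 0.3},
    {"slide": [8,195,-45],"roll": -0.7,"gripper": 0.3},
    {"slide": [8,210,-45],"roll": -0.8,"gripper": 0.3},
    {"slide": [8,220,-45],"roll": -0.9,"gripper": 0.3},
    {"slide": [8,224,-45],"roll": -1.0,"gripper": 0.3}
  ]
}}

```text
clock: 7.9
position: [0.4984, 0.0169, 0.344]
ee_rot: [2.881, 1.249, 0.001]
force: [-0.3, -0.2, -1.1]
width: 0.367
```

{"name": "jog_arm", "arguments": {
  "increments": [
    {"slide": [0,0,0],"roll": -0.1,"gripper": 0.3},
    {"slide": [0,0,0],"roll": -0.2,"gripper": 0.3},
    {"slide": [0,0,0],"roll": -0.3,"gripper": 0.3},
    {"slide": [0,0,0],"roll": -0.4,"gripper": 0.3},
    {"slide": [0,0,0],"roll": -0.5,"gripper": 0.3},
    {"slide": [0,0,0],"roll": -0.6,"gripper": 0.3},
    {"slide": [0,0,0],"roll": -0.7,"gripper": 0.3},
    {"slide": [0,0,0],"roll": -0.8,"gripper": 0.3},
    {"slide": [0,0,0],"roll": -0.8,"gripper": 0.3},
    {"slide": [0,0,0],"roll": -0.8,"gripper": 0.3}
  ]
}}

```text
clock: 8.73
position: [0.4986, 0.0189, 0.3436]
ee_rot: [2.174, 2.267, 0.001]
force: [0.4, 0.5, -1.1]
width: 0.369
```

```bash
python3 - <<'E'
from h import *
s=rel((.505,-.215,.275)); print(s['joints'].round(2))
im=grab('side','g'); c=im['R']@s['position']+im['t']; uv=im['intrinsics']@c; uv=uv[:2]/uv[2]; x,y=(uv-[60,70]).astype(int); print(x,y,uv)
f=im['frame'][y:y+130,x:x+130]; cv2.imwrite('pics/g_side_crop.png',cv2.resize(f,None,fx=4.6,fy=4.6,interpolation=cv2.INTER_CUBIC))
E
```

```text
t 8.73 pos [0.4986 0.0189 0.3436] x-yaw 92.4 zaxis [ 0.001 -0.    -1.   ] slide mm [-233.9   -3.4   68.6] F [ 0.44  0.53 -1.14] w 0.369
[ 0.4   0.21 -0.66  1.64  0.14  1.33 -0.24]
268 98 [328.27798107 168.44704576]
```

View pics/g_side_crop.png

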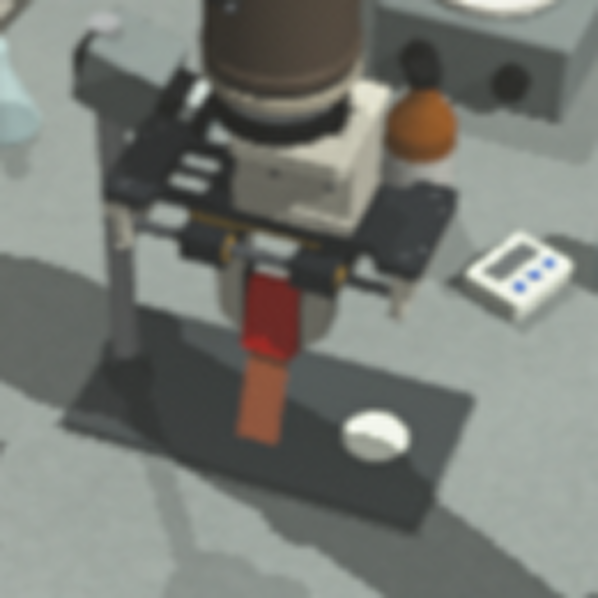

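The held plate is in full view: the handle is at crop (272,318) and the copper at (262,400). Next is its pose in the tool frame.

```bash
python3 - <<'E'
from h import *
s=arm.observe(); T=Ro.from_rotvec(s['ee_rot']).as_matrix(); p=s['position']
im=dict(np.load('g_side.npz')); P=pts(im); H,S,V=cv2.split(cv2.cvtColor(im['frame'],cv2.COLOR_BGR2HSV))
L=(P-p)@T   # tool frame
near=(im['depth']>0)&(abs(L[...,0])<.07)&(abs(L[...,1])<.03)&(L[...,2]>-.04)&(L[...,2]<.12)
red=near&((H<=4)|(H>174))&(S>150); cop=near&(H>4)&(H<20)&(S>90)
for n,m in(('red',red),('cop',cop)):
    m=cv2.erode(m.astype(np.uint8),np.ones((3,3)))>0
    q=L[m]; c=np.median(q,0); q=q[np.linalg.norm(q-c,axis=1)<.05]; u,sv,vt=np.linalg.svd(q-q.mean(0),full_matrices=False)
    print(n,len(q),'mean',(q.mean(0)*1e3).round(1),'normal',vt[2].round(3),'long',vt[0].round(3),'sv',sv.round(4),'tilt',np.degrees(np.arctan2(vt[2][2],vt[2][0])).round(1),'lo',(np.percentile(q,2,0)*1e3).round(1),'hi',(np.percentile(q,98,0)*1e3).round(1))
m=cop; v,u=np.nonzero(m); print('px area',len(u),cv2.minAreaRect(np.c_[u,v].astype(np.float32)),im['depth'][m].std())
# copper end-points by rows: long-axis pixels
pp=np.c_[u,v].astype(float); mu=pp.mean(0); e,vec=np.linalg.eigh(np.cov((pp-mu).T)); print(mu,vec[:,1])
E
```

```text
red 96 mean [ 13.1   0.3 -16.8] normal [ 0.947  0.053 -0.317] long [-0.321  0.108 -0.941] sv [0.1109 0.0652 0.0189] tilt -18.5 lo [  6.  -11.1 -35.7] hi [20.1 11.1  1. ]
cop 94 mean [25.7 -0.1 36.3] normal [ 0.943  0.028 -0.333] long [ 0.333 -0.02   0.943] sv [0.1417 0.0508 0.0193] tilt -19.4 lo [17.3 -9.2 14.2] hi [34.7  8.6 59.8]
px area 154 ((325.0, 184.00001525878906), (8.434361457824707, 18.109071731567383), 7.125016689300537) 0.008603423
[324.92207792 184.06493506] [-0.09589208  0.99539174]
```

{"name": "jog_arm", "arguments": {
  "increments": [
    {"slide": [0,0,0],"roll": 0.12,"gripper": 0.3},
    {"slide": [0,0,0],"roll": 0.24,"gripper": 0.3},
    {"slide": [0,0,0],"roll": 0.36,"gripper": 0.3},
    {"slide": [0,0,0],"roll": 0.48,"gripper": 0.3},
    {"slide": [0,0,0],"roll": 0.6,"gripper": 0.3},
    {"slide": [0,0,0],"roll": 0.72,"gripper": 0.3},
    {"slide": [0,0,0],"roll": 0.84,"gripper": 0.3},
    {"slide": [0,0,0],"roll": 0.96,"gripper": 0.3},
    {"slide": [0,0,0],"roll": 1.08,"gripper": 0.3},
    {"slide": [0,0,0],"roll": 1.2,"gripper": 0.3}
  ]
}}

```text
clock: 9.62
position: [0.4986, 0.019, 0.3432]
ee_rot: [3.077, 0.635, 0.001]
force: [-0.3, -0.2, -0.7]
width: 0.366
```

```bash
python3 - <<'E'
from h import *
s=rel((.4936,-.2163,.344)); print(s['joints'].round(2))
E
```

```text
t 9.62 pos [0.4986 0.019  0.3432] x-yaw 23.31 zaxis [ 0.  0. -1.] slide mm [-97.6 214.1  -0.8] F [-0.27 -0.19 -0.72] w 0.366
[ 0.27  0.19 -0.49  1.65  0.09  1.32 -1.4 ]
```

{"name": "jog_arm", "arguments": {
  "increments": [
    {"slide": [-5,10,0],"roll": 0.08,"gripper": 0.3},
    {"slide": [-15,32,0],"roll": 0.16,"gripper": 0.3},
    {"slide": [-28,62,0],"roll": 0.24,"gripper": 0.3},
    {"slide": [-42,92,0],"roll": 0.32,"gripper": 0.3},
    {"slide": [-56,122,0],"roll": 0.37,"gripper": 0.3},
    {"slide": [-70,152,0],"roll": 0.37,"gripper": 0.3},
    {"slide": [-82,180,0],"roll": 0.37,"gripper": 0.3},
    {"slide": [-91,200,0],"roll": 0.37,"gripper": 0.3},
    {"slide": [-96,210,0],"roll": 0.37,"gripper": 0.3},
    {"slide": [-98,214,0],"roll": 0.37,"gripper": 0.3}
  ]
}}

```text
clock: 10.45
position: [0.495, -0.2183, 0.3428]
ee_rot: [3.141, 0.065, -0.0]
force: [0.2, 0.2, -0.2]
width: 0.369
```

```bash
python3 - <<'E'
from h import *
s=rel((.4936,-.2163,.276)); print(s['joints'].round(2))
E
```

```text
t 10.45 pos [ 0.495  -0.2183  0.3428] x-yaw 2.36 zaxis [-0. -0. -1.] slide mm [-1.3 -2.1 66.8] F [ 0.15  0.18 -0.24] w 0.369
[ 0.55  0.24 -0.29  1.57  0.07  1.34 -1.28]
```

{"name": "jog_arm", "arguments": {
  "increments": [
    {"slide": [-1,-2,8],"roll": 0,"gripper": 0.3},
    {"slide": [-1,-2,18],"roll": 0,"gripper": 0.3},
    {"slide": [-1,-2,28],"roll": 0,"gripper": 0.3},
    {"slide": [-1,-2,38],"roll": 0,"gripper": 0.3},
    {"slide": [-1,-2,48],"roll": 0,"gripper": 0.3},
    {"slide": [-1,-2,56],"roll": 0,"gripper": 0.3},
    {"slide": [-1,-2,62],"roll": 0,"gripper": 0.3},
    {"slide": [-1,-2,67],"roll": 0,"gripper": 0.3},
    {"slide": [-1,-2,67],"roll": 0,"gripper": 0.3},
    {"slide": [-1,-2,67],"roll": 0,"gripper": 0.3}
  ]
}}

```text
clock: 11.28
position: [0.4943, -0.2146, 0.2758]
ee_rot: [-3.141, -0.072, 0.0]
force: [1.2, 0.3, -1.0]
width: 0.371
```

```bash
python3 - <<'E'
from h import *
s=rel((.4936,-.2163,.276)); T=Ro.from_rotvec(s['ee_rot']).as_matrix()
for n in('side','top'):
    im=grab(n,'i'); P=pts(im); L=(P-s['position'])@T; H,S,V=cv2.split(cv2.cvtColor(im['frame'],cv2.COLOR_BGR2HSV))
    near=(im['depth']>0)&(abs(L[...,0])<.08)&(abs(L[...,1])<.04)&(L[...,2]>-.05)&(L[...,2]<.12)
    for nm,m in(('red',near&((H<=4)|(H>174))&(S>150)),('cop',near&(H>4)&(H<20)&(S>90))):
        if m.sum()>3: q=P[m]; print(n,nm,m.sum(),'world mean',q.mean(0).round(4),'lo',np.percentile(q,3,0).round(3),'hi',np.percentile(q,97,0).round(3))
    pr=lambda X:(lambda c:(c[:2]/c[2]))(im['intrinsics']@(im['R']@X+im['t']))
    uv=pr(s['position']); x,y=np.maximum((uv-[65,65]).astype(int),0)
    f=cv2.resize(im['frame'][y:y+130,x:x+130],None,fx=4.6,fy=4.6,interpolation=cv2.INTER_CUBIC)
    for z,c in((.24,(0,255,0)),(.01,(255,0,255))):
        q=((pr(np.array([.5146,-.2155,z]))-[x,y]+.5)*4.6).astype(int); cv2.drawMarker(f,tuple(map(int,q)),c,0,14,1)
    cv2.imwrite(f'pics/i_{n}_crop.png',f)
E
```

```text
t 11.28 pos [ 0.4943 -0.2146  0.2758] x-yaw 2.61 zaxis [-0.  0. -1.] slide mm [-0.8  1.7 -0.2] F [ 1.24  0.34 -0.96] w 0.371
side cop 5 world mean [ 0.5107 -0.2053  0.2567] lo [ 0.508 -0.221  0.242] hi [ 0.518 -0.2    0.266]
```

View pics/i_side_crop.png

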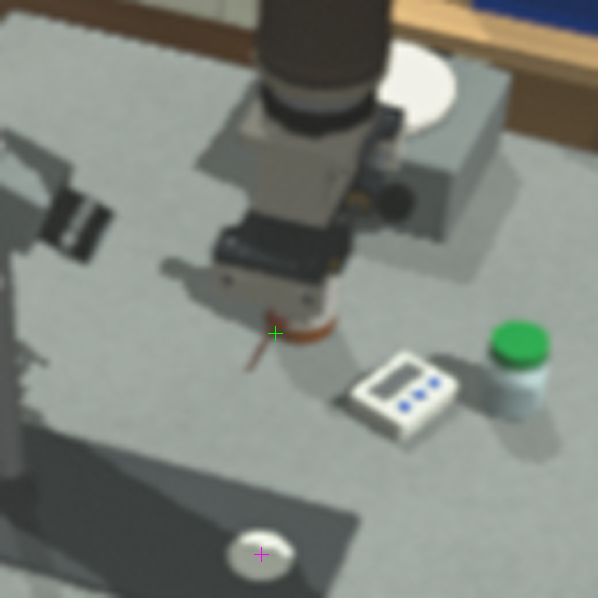

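View pics/i_top_crop.png

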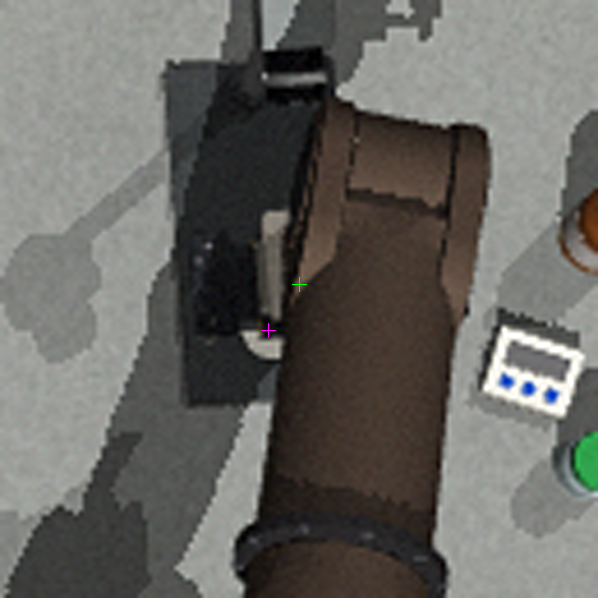

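```bash
python3 - <<'E'
from h import *
s=rel((.4936,-.2163,.276)); im=dict(np.load('i_side.npz'))
pr=lambda X:(lambda c:(c[:2]/c[2]))(im['intrinsics']@(im['R']@X+im['t']))
uv=pr(s['position']); print(uv)
x,y=np.maximum((uv-[65,65]).astype(int),0)
a=np.array([.5146,-.2127,.24]); d=np.array([.342,.014,-.94])
f=cv2.resize(im['frame'][y+50:y+100,x+30:x+90],None,fx=12,fy=12,interpolation=cv2.INTER_CUBIC)
for k,c in((0,(0,255,0)),(.03,(255,0,0)),(-.03,(0,255,255))):
  for w in(-.012,.012):
    q=(pr(a+k*d+np.array([0,w,0]))-[x+30,y+50]+.5)*12; cv2.drawMarker(f,tuple(map(int,q)),c,0,16,1)
cv2.imwrite('pics/j.png',f)
E
```

```text
t 11.38 pos [ 0.4945 -0.2147  0.2764] x-yaw 2.61 zaxis [ 0.001 -0.    -1.   ] slide mm [-1.   1.6  0.4] F [-0.57  0.26 -0.66] w 0.37
[358.71828187 137.04360768]
```

View pics/j.png

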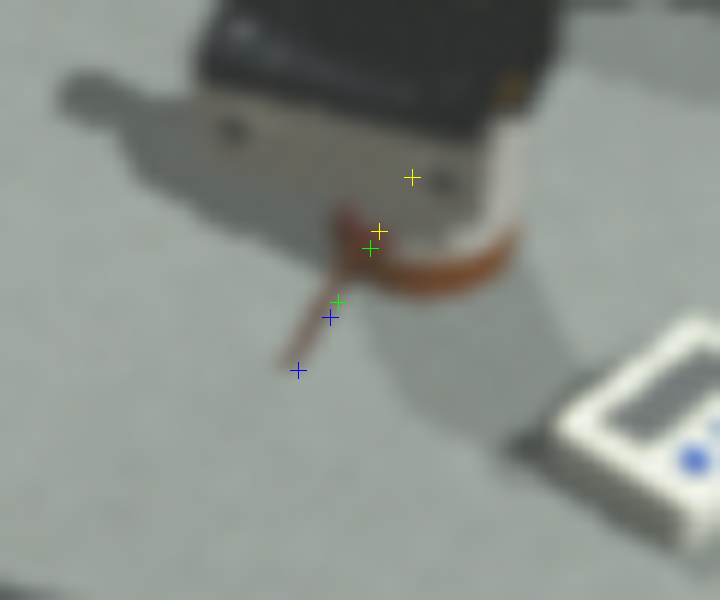

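{"name": "jog_arm", "arguments": {
  "increments": [
    {"slide": [0,0,0],"roll": 0,"gripper": 0.3},
    {"slide": [0,0,0],"roll": 0,"gripper": 0.3},
    {"slide": [0,0,0],"roll": 0,"gripper": 0.3},
    {"slide": [0,0,0],"roll": 0,"gripper": 0.3},
    {"slide": [0,0,0],"roll": 0,"gripper": 0.3},
    {"slide": [0,0,0],"roll": 0,"gripper": 0.3},
    {"slide": [0,0,0],"roll": 0,"gripper": 0.3},
    {"slide": [0,0,0],"roll": 0,"gripper": 0.3},
    {"slide": [0,0,0],"roll": 0,"gripper": 0.3},
    {"slide": [0,0,0],"roll": 0,"gripper": 0.3}
  ]
}}

```text
clock: 12.22
position: [0.4942, -0.2146, 0.2759]
ee_rot: [3.141, 0.072, -0.0]
force: [0.0, -0.0, -0.8]
width: 0.369
```

```bash
python3 - <<'E'
from h import *
s=rel((.4936,-.2163,.276)); print(abs(s['dq']).max()); print(arm.sign_off())
E
```

```text
t 12.22 pos [ 0.4942 -0.2146  0.2759] x-yaw 2.61 zaxis [-0. -0. -1.] slide mm [-0.7  1.7 -0.1] F [ 0.02 -0.   -0.77] w 0.369
0.0011080589394504114
the job is handed in; nothing more can be done
None
```

I lifted the red-handled plate out of its slot and handed the job in at 12.2 s. The plate was held still at the camera's aim point, handle up and leaning towards the lens. The hand-in gives no verdict.

The moves can't tilt the tool. So I raised the plate until about 10 mm was left in the slot, eased the grip to 6 N, and moved back so the slot edge leaned it. I then gripped at 30 N and carried it over.

**Last checks**
- **Lean:** 19.4° from the depth image (wanted 20°), measured on the way to the stand, not again at the end. In the final side picture the visible foot of the plate still fits that lean.
- **Yaw:** the tool stood at 2.6°, against about 2.3° measured for the stand.
- **Position:** the foot was about 3 mm from where it should appear in the final side picture.
- **Hold:** the arm was still, with joint speeds around 0.001 rad/s. The finger opening was 34 mm, which is the handle's width.
- **Surroundings:** the external force reading was 0.8 N or less at the end, and I saw no sign of contact with the camera or its stand. I did not re-measure the other plates, the thermometer or the things on the bench.

**Disagreements and limits**
- The two cameras disagreed by 5–7 mm in y, so I used the mean. The force when gripping was consistent with that.
- In the final pictures the finger hid most of the copper from the side camera and the arm hid it from the top one. The final position therefore rests mainly on the earlier measurement of the plate in the gripper.

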